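Free the clamp bolt and start it in its boss

TASK

Slide the parked blue tape roll straight up off the clamp's square-headed bolt and lay it gently flat on the bare table beside the fixture. Then start the bolt in its brass boss by hand: turn it backward (counter-clockwise from above) until you feel it drop onto the thread start, then forward one full turn, and finish with the gripper still holding the bolt's head, without letting go. Leave the other things on the table where they are.

Things in the scene. Friction and masses are not known exactly. Their poses are not given: they have to be found in the camera images.
- fixture: clamp fixed to the table. Origin on the table top, on the bolt's vertical axis. Dark base plate 12 mm thick, x -45 to 75, y +-45 mm; on it a brass threaded boss, 40 mm dia, top at z=36; at the back a column carrying an aluminium arm (z 60 to 70, x -24 to 66, y +-22 mm) forward over the boss. Only the bolt and the roll stand higher than 72 mm
- red_mark (a point): red mark on the front (-x) end face of the fixture's arm, 24 mm from the bolt's axis, z=65 mm
- bolt: upright bolt, captive in the arm (it only turns and slides up and down): dark square head 16x16 mm, 26 high, a 20 mm dia collar 3 mm high right under it, 13 mm neck, coarse right-hand brass thread, 8 mm a turn. Rests on the boss by its weight, 0.13 kg. Origin on the axis, 110 mm below the head's middle; x and y square to the head's flats; red mark on the head's top, on the -x side
- head (a point): middle of the bolt's square head: 110 mm above the table at screw_depth 0, lower by screw_depth. The head reaches 13 mm above and below it. Held loosely (finger gap 18 to 19 mm) it can be turned and still drops and sinks by itself; gripped tightly it stays at the hand's height until let go, or is drawn down by the thread
- screw_turn (a joint): turning of the bolt, rad; grows forward (clockwise from above, tightening), falls backward (counter-clockwise). 0 where the head's red mark points at the arm's red mark. Turned backward through 0 the thread start comes free and the bolt drops 8 mm (all done by -0.3). At the start 0.7 to 2.2. Friction 0.012 N m
- screw_depth (a joint): how far the bolt has sunk, m. Before the drop it rests at 0.008*screw_turn/6.283 (1 to 3 mm at the start, 0 at screw_turn 0); after the drop about 0.008; then it follows the thread down, 8 mm a turn forward with 2 mm play, to about 0.016 after one turn
- tape_roll: wound roll of blue tape on a cardboard core: 62 mm outside, 30 mm bore, 19 mm high, 0.04 to 0.09 kg; parked flat on the fixture's arm (underside at z=70 mm), round the bolt's neck, below the head. It comes off only straight up over the head (22.6 mm across corners). Origin at the centre of its underside
- mouse: black computer mouse, 98x65x37 mm, on the left; leave alone
- pocket_timer: small white timer, 70x32x13 mm, on the left, farther back; leave alone
- petri_dish: round clear dish with lid, 59 mm dia, 16 mm high, on the right; leave alone
- green_bottle: small clear bottle with green cap, 32 mm dia, 94 mm high, on the right; leave alone
- dark_vial: short dark brown vial, 34 mm dia, 40 mm high, on the right; leave alone
- marker: marker pen with red cap, 142 mm long, on the left; leave alone
Not all that is in view belongs to the job. Several things have the shape of the tape_roll; the one meant has the colours described above.

How it is judged:
On the way, in this order (a step that is already met when the one before it is completed fails the run):
1. the tape roll lies flat on the table, let go (height (world z) of tape_roll below 0.004 m and angle between tape_roll's own z axis and vertical below 0.1 rad and contact force between the fingers and tape_roll below 0.1 N and linear speed of tape_roll below 0.03 m/s), for 0.2 s.
2. the bolt has been turned backward past the thread start and has dropped (value of joint screw_turn below -0.1 rad and value of joint screw_depth above 0.0055 m), for 0.1 s.
At the end, for the whole second after the job is handed in: The tape roll lies flat on the table, let go and at rest; the bolt stands one turn (within a quarter turn) forward of the point where it dropped, sunk at least 11.5 mm into the boss, not turning, and the fingers grip its head with more than 3 N (all of step 1 and value of joint screw_turn between 4.71 and 7.85 rad and value of joint screw_depth above 0.0115 m and contact force between the fingers and bolt above 3 N and velocity of joint screw_turn between -0.1 and 0.1 rad/s); the arm keeps its last pose, push and grip.
It fails at once if another thing on the table is moved more than 3 cm (distance of any of mouse, pocket_timer, petri_dish, green_bottle, dark_vial, marker from where it was at the start of the episode above 0.03 m).
It fails at once if the tape roll is dropped (falls faster than 0.5 m/s out of the fingers) (linear speed of tape_roll above 0.5 m/s and contact force between the fingers and tape_roll below 0.05 N).
It also fails if it takes over 72 s, if anything falls off the work surface, if the arm or the gripper's body presses on something with over 40 N, if the wrist force passes 120 N, or if a joint passes its speed limit or range.

ROBOT

A 7-joint arm with a two-finger parallel gripper is mounted at the origin on a cart in front of the work surface, level with it; the furniture and walls round the work are solid. World frame = base frame: x ahead of the robot, y to its left, z up, the work surface at z = 0. Lengths are in m, angles in rad, forces in N, time in s.
With the tool pointing down it reaches from about 0.35 to 0.9 m from the base axis. Payload 7.2 kg.
Tool frame: the origin (TCP) lies midway between the tips of the shut fingers; the grasp point (between the pads) lies 19 mm behind it; z points along the fingers, y is the line along which they close (so a half turn about z gives the same grasp; the last joint's range is limited). The gripper opens to 88 mm and grips with 3 to 60 N. Pads are 20 mm wide; open, the fingers measure 115 mm over their backs; the gripper's body (75 mm by 178 mm) begins 61 mm behind the grasp point.
Start: joints at [1.087, 0.411, -0.013, 1.596, 0.006, 1.134, -0.082], TCP at [0.252, -0.572, 0.185] pointing down, gripper open.
Joint ranges: [-2.95, 2.95], [-0.29, 1.99], [-1.47, 1.44], [0.14, 2.54], [-1.03, 4.17], [0.13, 1.85], [-2.86, 2.86]. Speed limits (rad/s): [2.39, 2.39, 3.01, 3.01, 3.14, 3.14, 3.14].

INTERFACE

Orientations are given as a 3x3 rotation matrix whose columns are the frame's x, y, z axes.
In Python, from cell import sensors, optics, job, spotter gives the robot as it stands.
- The arm moves only by the tool send_rows, never from a script. Its argument "moves" is a list of rows, each an object with "travel": the shift along the world's x, y, z in cm, a list of three; "turn": the turn, a rotation vector about the world's x, y, z in rad, a list of three; "grip": the closure, from -1 (fully open) to 1 (shut). In form: [{"travel": [x, y, z], "turn": [wx, wy, wz], "grip": grip}, ...]. A call has 1 to 12 rows; each row shifts and turns the commanded pose from where the row before left it; what a row does not reach is not made up. A row lasts 1/10 s, in which the tool goes at most 50 mm and 8.59 degrees, less where a joint would pass 70% of its speed; a pose out of reach is approached as far as the arm can. A call with a gripper value outside its range is refused whole. The fingers move at their own pace and stop on an object; "grip_force" is the grip in N (left out, the last holds). Time passes only in rows, so rows that do not move let the fingers close. It gives the time, the measured TCP pose, the force, the opening and the grip force at its end, in the units of the state.
- sensors.state(): the state, without advancing time (a new reading comes with each control period).
- optics.camera(name): name is "scene" or "top"; returns a dict with "pixels" (420x560x3 uint8, red, green, blue), "z_map" (420x560 float32, m along the optical axis (not along the pixel's ray), 0 where there is no reading), "vertical_fov" (degrees; the focal length in pixels is half the picture's height over the tangent of half this angle, whatever the lens; pixels are square), "cx", "cy" (the principal point, pixels), "D" ([k1, k2, p1, p2, k3] as OpenCV has them; the pictures are not rectified), "cam_to_world" (4x4, takes a point from camera to world coordinates). Camera axes: x right, y up, looking along -z (the intrinsics and any distortion apply to the point x, -y, -z); pixel columns grow to the right and rows downward; lengths in m; the calibration is good to about 2 mm. A picture is of the moment at which its call begins.
- job.sign_off(): hands the job in; it is judged then, once.
Trained networks look in a picture, given as the dict that the camera call returned (one of the last four; its "shot" number tells which), for a name from the list of things; names that differ only in an ending like _2 or _b are one class to them, and where a whole thing is asked for, a point or a joint stands for the part that bears it (a point fixed in the world has none). Each returns a list of dicts, best first, with "conf" (0 to 1); they miss things now and then, are a little off and sometimes report something else, mostly with a low value. They report only what shows in the picture. A call takes as long as a camera call. They do not tell look-alikes from the thing itself.
- spotter.find_in(target, picture): "point" ([column, row] in pixels, amid what is visible of it).
- spotter.outline_of(target, picture): "mask" (420x560 bool, what is visible of it) and "point" ([column, row] in pixels, amid what is visible of it).
- spotter.tip_of(target, picture): "point" ([column, row] in pixels: a listed point, or the origin of a listed thing).
The state is a dict: "t": time; "q": joint angles; "qvel": joint speeds; "joint_torque": joint torques, N m; "position": TCP position; "ee_rot": TCP orientation; "ft_force": force on the tool from outside, world axes, zero at the start; "ft_torque": the same for the moment, N m; "width": opening from 0.0 (shut) to 1.0 (fully open); "grasp_force": force on a finger pad.
Only numpy, scipy, OpenCV 4.12 (cv2) and the standard library are available. Lean on these libraries where they do the work, as an engineer would, in place of code of your own. Each camera call takes 0.05 s, during which the arm holds its last target. There are 200 camera calls.

## Working session

There is one attempt and no reset: what is moved stays moved. The work goes in short steps, Python scripts to look and compute and a tool call to move; the robot and the scene stay as the last step left them, time stands still between calls to the robot, and variables do not carry over. Pictures are saved under pics/ and viewed, at most 10 in all, crops included, and the job is handed in when it is done.

Besides the shell and the picture viewer there is one more tool, called after "Call:" as name([rows], argument=value, ...), one row to a line, values as JSON. send_rows: Moves the arm, as the interface text tells. Its arguments: {"type":"object","properties":{"moves":{"type":"array"},"grip_force":{"type":"number"}},"required":["moves"]}

```bash
ls; mkdir -p pics; cat > h.py <<'E'
import numpy as np, cv2
from cell import sensors, optics, job, spotter
def K(p):
    f=p["pixels"].shape[0]/2/np.tan(np.radians(p["vertical_fov"])/2)
    return np.array([[f,0,p["cx"]],[0,f,p["cy"]],[0,0,1.]])
def ray(p,uv):
    n=cv2.undistortPoints(np.array([[uv]],float),K(p),np.array(p["D"],float))[0,0]
    T=np.array(p["cam_to_world"]); d=np.array([n[0],-n[1],-1.])
    return T[:3,3],T[:3,:3]@d      # point = o + d*depth
def atz(p,uv,z):
    o,d=ray(p,uv); return o+d*(z-o[2])/d[2]
def dep(p,uv):
    o,d=ray(p,uv); return o+d*p["z_map"][int(round(uv[1])),int(round(uv[0]))]
def tri(p1,u1,p2,u2):
    o1,d1=ray(p1,u1);o2,d2=ray(p2,u2)
    s=np.linalg.lstsq(np.c_[d1,-d2],o2-o1,rcond=None)[0]
    a,b=o1+d1*s[0],o2+d2*s[1]; return (a+b)/2,np.linalg.norm(a-b)
def proj(p,X):
    T=np.linalg.inv(np.array(p["cam_to_world"])); c=T[:3,:3]@np.array(X,float)+T[:3,3]
    c=c*[1,-1,-1]
    return cv2.projectPoints(c.reshape(1,3),np.zeros(3),np.zeros(3),K(p),np.array(p["D"],float))[0][0,0]
def save(p,name,box=None,k=1):
    im=cv2.cvtColor(p["pixels"],cv2.COLOR_RGB2BGR)
    if box: x0,y0,x1,y1=box; im=im[y0:y1,x0:x1]
    cv2.imwrite(f"pics/{name}.png",cv2.resize(im,None,fx=k,fy=k,interpolation=cv2.INTER_CUBIC))
E
cat > look.py <<'E'
from h import *
np.set_printoptions(precision=4,suppress=True)
P={n:optics.camera(n) for n in("scene","top")}
for n,p in P.items():
    save(p,n+"0"); print(n,p["vertical_fov"],np.array(p["cam_to_world"]).round(3).tolist())
    for t in["red_mark","head","bolt","tape_roll"]:
        for r in spotter.tip_of(t,p)[:4]: print(" tip",t,np.round(r["point"],1),round(r["conf"],2),dep(p,r["point"]))
    for t in["tape_roll","mouse","pocket_timer","petri_dish","green_bottle","dark_vial","marker","fixture"]:
        for r in spotter.find_in(t,p)[:4]: print(" find",t,np.round(r["point"],1),round(r["conf"],2),dep(p,r["point"]))
s=sensors.state();print(s["t"],s["position"],np.array(s["ee_rot"]),s["width"])
E
python3 look.py
```

```text
pics
scene 51.18924121550619 [[-0.879, 0.338, -0.337, 0.059], [-0.477, -0.62, 0.623, 0.855], [0.002, 0.708, 0.706, 0.958], [0.0, 0.0, 0.0, 1.0]]
 tip red_mark [306.8 184.6] 0.95 [ 0.4718 -0.1233  0.0133]
 tip head [303.6 169. ] 0.39 [ 0.4664 -0.0776  0.1141]
 tip tape_roll [273.3 221. ] 0.85 [0.4876 0.0734 0.0168]
 tip tape_roll [301.2 178. ] 0.79 [ 0.4681 -0.0675  0.0855]
 tip tape_roll [344.1 178.7] 0.48 [ 0.3754 -0.2023  0.0183]
 find tape_roll [271.3 220.9] 0.68 [0.4929 0.076  0.017 ]
 find tape_roll [343.1 176.7] 0.65 [ 0.389 -0.233 -0.002]
 find tape_roll [302.3 176.6] 0.54 [ 0.4689 -0.0769  0.0836]
 find mouse [216.1 295.6] 0.63 [0.4824 0.3796 0.0335]
 find mouse [303.1 171.3] 0.62 [ 0.4664 -0.0748  0.1072]
 find mouse [295.7 188.8] 0.44 [ 0.4845 -0.0668  0.0346]
 find pocket_timer [201.9 270.8] 0.8 [0.5696 0.3213 0.0117]
 find petri_dish [355.3 163.2] 0.62 [ 0.3736 -0.2993  0.0146]
 find petri_dish [202.6 271.7] 0.32 [0.5664 0.3227 0.0114]
 find green_bottle [324.9 151.8] 0.75 [ 0.4761 -0.2704  0.0449]
 find green_bottle [356.5 158.4] 0.2 [ 0.3803 -0.3289  0.0121]
 find dark_
[... 861 characters left out ...]
 0.3803 -0.228   0.0046]
 find tape_roll [286.4 217.9] 0.59 [0.4922 0.0425 0.0206]
 find mouse [187.9 220. ] 0.65 [0.4856 0.3583 0.0357]
 find pocket_timer [200.3 194.2] 0.62 [0.5727 0.3235 0.0181]
 find pocket_timer [327.8 218.2] 0.22 [ 0.4764 -0.0788  0.1282]
 find petri_dish [397.8 252.7] 0.7 [ 0.3772 -0.3146  0.0176]
 find green_bottle [390.8 221.2] 0.5 [ 0.4704 -0.2761  0.0913]
 find green_bottle [327.6 217. ] 0.26 [ 0.4805 -0.0787  0.124 ]
 find dark_vial [388.4 201.7] 0.47 [ 0.5405 -0.2864  0.0345]
 find fixture [323.9 217.9] 0.66 [ 0.4849 -0.0732  0.0703]
1.3 [ 0.2524 -0.5718  0.1851] [[ 0.9148  0.4039  0.    ]
 [ 0.4039 -0.9148 -0.    ]
 [ 0.      0.0001 -1.    ]] 0.9962891358712039
```

```bash
python3 - <<'E'
import cv2,numpy as np
a=cv2.imread("pics/scene0.png")[120:270,220:400]; b=cv2.imread("pics/top0.png")[180:280,250:420]
a=cv2.resize(a,None,fx=4,fy=4,interpolation=2)[:600]; cv2.imwrite("pics/sc1.png",a)
cv2.imwrite("pics/tc1.png",cv2.resize(b,None,fx=4.7,fy=4.7,interpolation=2))
E
```

```text
(no output)
```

View pics/scene0.png

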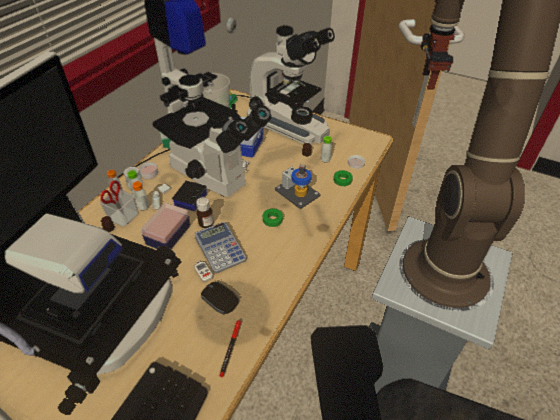

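View pics/sc1.png

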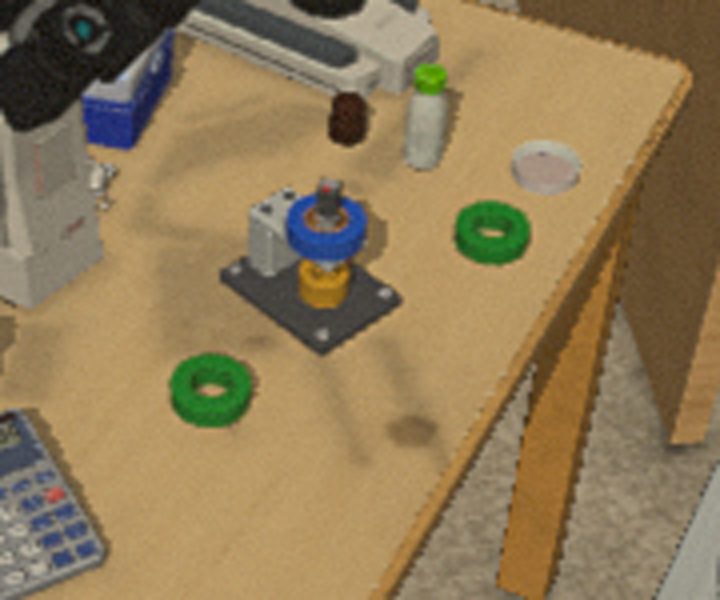

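View pics/tc1.png

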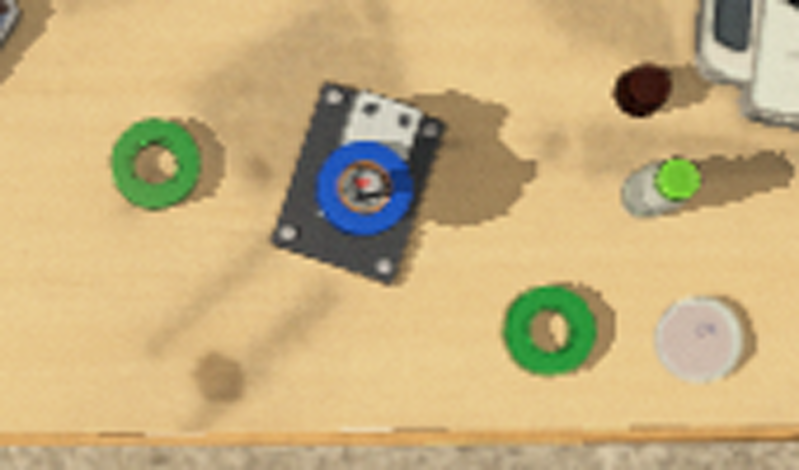

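The roll-shaped candidates in the scene picture are green (273,221), green (343,178) and blue (302,178). In the crop, the blue one with the cardboard core sits round the bolt on the fixture, so it is the one meant. The mouse, timer and marker are to the left; the bottle, vial and dish are to the right. Next I measure from both views.

```bash
cat > meas.py <<'E'
from h import *
np.set_printoptions(precision=4,suppress=True)
P={n:optics.camera(n) for n in("scene","top")}
pts={}
def cloud(p,mask):
    v,u=np.nonzero(mask&(p["z_map"]>0)); n=cv2.undistortPoints(np.c_[u,v].astype(float).reshape(-1,1,2),K(p),np.array(p["D"],float))[:,0]
    T=np.array(p["cam_to_world"]); z=p["z_map"][v,u][:,None]
    return (np.c_[n[:,0],-n[:,1],-np.ones(len(n))]*z)@T[:3,:3].T+T[:3,3],np.c_[u,v]
for n,p in P.items():
    R,G,B=[p["pixels"][...,i].astype(int) for i in range(3)]
    C,uv=cloud(p,np.ones(R.shape,bool))
    near=(np.hypot(C[:,0]-.47,C[:,1]+.07)<.12)
    C,uv=C[near],uv[near]; rgb=p["pixels"][uv[:,1],uv[:,0]].astype(int)
    blue=(rgb[:,2]>rgb[:,0]+50)&(rgb[:,2]>rgb[:,1]+30)
    pts[n+"blue"]=uv[blue]
    top=blue&(C[:,2]>.08)
    print(n,"blue n",blue.sum(),"z95",np.percentile(C[blue][:,2],[5,50,95]),"px",cv2.minEnclosingCircle(uv[blue].astype(np.float32)))
    e=cv2.fitEllipse(cv2.convexHull(uv[blue].astype(np.int32)));print(" ellipse",e, "at z=.089",atz(p,e[0],.089))
    hd=(C[:,2]>.1)&(np.hypot(C[:,0]-.47,C[:,1]+.07)<.05); print(" head n",hd.sum(),C[hd].mean(0),C[hd].max(0),C[hd].min(0))
    red=(rgb[:,0]>rgb[:,1]+60)&(rgb[:,0]>rgb[:,2]+60)&(np.abs(rgb[:,1]-rgb[:,2])<35)
    print(" red",np.c_[uv[red],rgb[red],C[red]*1000].astype(int))
    dark=(rgb.max(1)<85)&(C[:,2]<.03)&(C[:,2]>.004); hull=cv2.convexHull((C[dark][:,:2]*1000).astype(np.float32))
    print(" plate",dark.sum(),cv2.minAreaRect(hull))
    for t in["fixture","bolt","head","red_mark","tape_roll"]:
        for r in spotter.tip_of(t,p): print("  tip",t,np.round(r["point"],1),round(r["conf"],2))
    for t in["bolt","fixture"]:
        for r in spotter.outline_of(t,p)[:2]:
            c,_=cloud(p,r["mask"]); c=c[np.hypot(c[:,0]-.47,c[:,1]+.07)<.1]
            print("  outl",t,round(r["conf"],2),r["mask"].sum(), np.round(r["point"],1),c.max(0) if len(c) else "")
E
python3 meas.py
```

```text
scene blue n 179 z95 [0.0741 0.0868 0.0906] px ((301.1052551269531, 176.0), 9.945233345031738)
 ellipse ((300.9036560058594, 176.30532836914062), (16.432130813598633, 20.656219482421875), 91.02950286865234) at z=.089 [ 0.4707 -0.0704  0.089 ]
 head n 51 [ 0.4717 -0.0769  0.1141] [ 0.4803 -0.0695  0.1241] [ 0.4646 -0.0915  0.1005]
 red [[301 167 156  54  43 473 -74 121]]
 plate 425 ((500.11785888671875, -47.61869812011719), (165.17820739746094, 120.8041000366211), 69.52854919433594)
  tip fixture [301.7 194.6] 0.93
  tip head [303.9 169.3] 0.59
  tip red_mark [305.8 182.6] 0.95
  tip tape_roll [341.4 180.8] 0.73
  tip tape_roll [272.  221.7] 0.72
  tip tape_roll [303.7 179.1] 0.64
  tip tape_roll [305.7 184.1] 0.19
  outl bolt 0.6 50 [302.4 169.5] [ 0.4777 -0.0695  0.1241]
  outl bolt 0.49 945 [297. 186.] [ 0.5577 -0.0223  0.1241]
  outl fixture 0.66 888 [297.9 188.6] [ 0.5543 -0.0223  0.1241]
  outl fixture 0.2 816 [216.9 294.7] 
top blue n 224 z95 [0.079  0.0887 0.0929] px ((326.9732971191406, 219.5954132080078), 10.31113052368164)
 ellipse ((326.8753967285156, 219.58453369140625), 
[... 169 characters left out ...]
-0.0892  0.1008]
 red [[326 218 172  68  62 477 -74 121]
 [327 218 209 104  95 478 -77 119]
 [328 218 201 131 121 477 -79 125]
 [326 219 145  59  53 474 -73 126]
 [327 219 205 116 106 474 -76 124]]
 plate 425 ((491.27825927734375, -85.81906127929688), (88.47354888916016, 118.3890609741211), 70.50579071044922)
  tip fixture [321.9 222.6] 0.85
  tip bolt [327.9 218.2] 0.69
  tip bolt [323.8 222. ] 0.39
  tip bolt [323.1 220.7] 0.16
  tip head [327.4 217.2] 0.5
  tip red_mark [325.9 228.3] 0.88
  tip tape_roll [284.9 215.4] 0.77
  tip tape_roll [325.5 222.9] 0.73
  tip tape_roll [367.9 252.9] 0.56
  tip tape_roll [322.1 220.9] 0.41
  outl fixture 0.64 623 [323.8 217.2] [ 0.5581 -0.0332  0.1269]
```

```bash
python3 - <<'E'
from h import *
np.set_printoptions(precision=4,suppress=True)
P={n:optics.camera(n) for n in("scene","top")}
s,t=P["scene"],P["top"]
for name in["fixture","head","red_mark"]:
    a=spotter.tip_of(name,s);b=spotter.tip_of(name,t)
    if a and b: print(name,a[0]["point"],b[0]["point"],tri(s,a[0]["point"],t,b[0]["point"]))
print("head2",tri(s,[303.9,169.3],t,[327.6,217.7]))
print("red",tri(s,[301,167],t,[326.8,218.4]))
y=np.radians(-19.5)
for X in([.477,-.0805,.089],[.477,-.0805,.12],[.477,-.0805,.0],[.477-.024*np.cos(y),-.0805-.024*np.sin(y),.065]): print(X,proj(s,X),proj(t,X))
# silhouette fit of the blue roll incl. bore, in both views: hull of cylinder projections vs hull of blue
def sil(p,c):
    th=np.linspace(0,6.28,60); pts=[proj(p,[c[0]+.031*np.cos(k),c[1]+.031*np.sin(k),z]) for z in(.07,.089) for k in th]
    h=cv2.convexHull(np.array(pts,np.float32))[:,0]; return h.min(0),h.max(0)
for n,p in P.items():
    for c in([.477,-.0805],[.474,-.077]): print(n,c,sil(p,c))
    g=p["pixels"].astype(int); m=(g[...,2]>g[...,0]+50)&(g[...,2]>g[...,1]+30); v,u=np.nonzero(m); k=np.hypot(u-(301 if n=="scene" else 327),v-(176 if n=="scene" else 219.6))<16
    print(u[k].min(),v[k].min(),u[k].max(),v[k].max())
save(s,"sh",(275,140,335,215),8); save(t,"th",(300,190,355,245),10)
E
```

```text
fixture [298.9, 195.2] [322.5, 222.9] (array([ 0.4766, -0.0753,  0.0039]), np.float64(0.0009181549229094555))
head [232.4, 348.3] [204.6, 192.7] (array([ 0.5644,  0.3514, -0.3053]), np.float64(0.15377690293096413))
head2 (array([ 0.4745, -0.0826,  0.1074]), np.float64(0.012777019255703952))
red (array([ 0.4762, -0.0772,  0.1185]), np.float64(0.0019001919316077144))
[0.477, -0.0805, 0.089] [300.5132 173.7509] [326.9573 219.6515]
[0.477, -0.0805, 0.12] [300.9534 165.8548] [328.0806 218.3535]
[0.477, -0.0805, 0.0] [299.3269 195.0449] [324.019  223.0461]
[np.float64(0.45437660421378767), np.float64(-0.0724886353783895), 0.065] [305.6661 183.5385] [323.7019 227.8706]
scene [0.477, -0.0805] (array([290.1969, 167.2502], dtype=float32), array([310.6862, 185.1827], dtype=float32))
scene [0.474, -0.077] (array([290.5466, 168.1827], dtype=float32), array([311.089 , 186.1796], dtype=float32))
292 169 311 184
top [0.477, -0.0805] (array([316.3077, 209.6052], dtype=float32), array([337.0936, 230.3695], dtype=float32))
top [0.474, -0.077] (array([315.1957, 210.5825], dtype=float32), array([335.9745, 231.3459], dtype=float32))
317 210 337 229
```

View pics/sh.png

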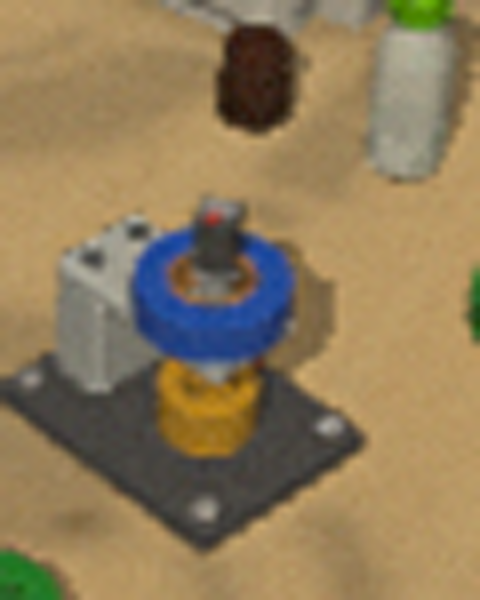

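View pics/th.png

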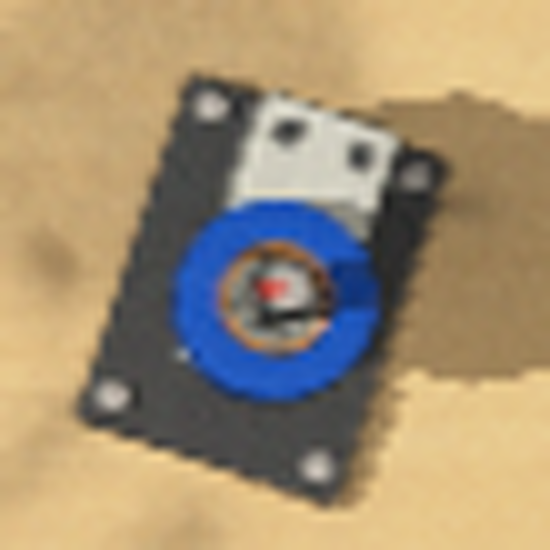

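The top crop shows the red head mark on the left (about px 327,219), pointing near +y. That makes screw_turn roughly 1.1 rad. The fixture axis is at (0.477,-0.080), yaw -19.5°. Next I check clear space and surroundings.

```bash
python3 - <<'E'
from h import *
H=np.full((14,22),-1.)
for n in("scene","top"):
    p=optics.camera(n)
    for v in range(0,420,2):
        for u in range(0,560,2):
            if p["z_map"][v,u]<=0: continue
            X=dep(p,(u,v)); i=int((X[0]-.15)//.05); j=int((X[1]+.6)//.05)
            if 0<=i<14 and 0<=j<22: H[i,j]=max(H[i,j],X[2])
print("y from",[round(-.6+.05*j,2) for j in range(22)])
for i in range(14): print(round(.15+.05*i,2),(H[i]*100).round().astype(int).tolist())
E
```

```text
y from [-0.6, -0.55, -0.5, -0.45, -0.4, -0.35, -0.3, -0.25, -0.2, -0.15, -0.1, -0.05, 0.0, 0.05, 0.1, 0.15, 0.2, 0.25, 0.3, 0.35, 0.4, 0.45]
0.15 [-74, 35, 35, -74, 73, 75, 75, -74, -2, -2, -2, -2, -2, -2, -64, -64, -3, -3, -3, -3, -3, -4]
0.2 [49, 49, 35, 66, 68, -73, -74, -74, -74, -73, -74, -74, -74, -74, -74, -74, -74, -3, -3, -3, -74, -74]
0.25 [48, 49, 35, -74, -74, -74, -74, -74, -74, -74, -74, -74, -74, -73, -74, -73, -73, -74, -74, -74, -74, -74]
0.3 [-74, 1, 1, 1, 0, 2, 1, 1, 1, 0, 1, 1, 1, 1, 1, 1, 1, 1, 1, 1, 1, 1]
0.35 [-100, 1, 1, 0, 1, 2, 2, 2, 2, 0, 1, 1, 1, 0, 1, 1, 1, 1, 1, 1, 2, 2]
0.4 [-74, 1, 1, 1, 1, 2, 1, 2, 2, 2, 9, 1, 1, 1, 1, 1, 1, 1, 2, 3, 2, 1]
0.45 [-74, 1, 1, 1, 1, 6, 10, 1, 1, 9, 12, 8, 2, 2, 1, 1, 1, 1, 3, 4, 2, 1]
0.5 [-100, 1, 1, 5, 5, 2, 4, 1, 1, 9, 9, 1, 3, 2, 1, 2, 2, 2, 3, 4, 1, 1]
0.55 [-100, 1, 38, 39, 39, 39, 5, 1, 1, 1, 31, 32, 31, 31, 0, 3, 3, 3, 2, 10, 10, 10]
0.6 [-100, 0, 36, 37, 38, 38, 1, 1, 1, 1, 29, 31, 32, 32, 1, 7, 3, 3, 6, 11, 11, 25]
0.65 [-100, -100, 35, 37, 37, 36, 1, 1, 1, 1, 25, 27, 27, 27, 9, 10, 6, 7, 7, 10, 13, 28]
0.7 [-100, -100, -100, 37, 37, 16, 9, 9, 9, 21, 24, 27, 27, 21, 4, 7, 7, 7, 7, 10, 13, 28]
0.75 [-100, -100, 25, 27, 27, 15, 9, 9, 9, 32, 56, 56, 54, 21, 4, 7, 7, 7, 7, 10, 13, 27]
0.8 [-100, -100, 24, 25, 24, 9, 9, 8, 3, 33, 56, 56, 55, 33, 4, 3, 0, 1, 56, 57, 56, 56]
```

Call:
send_rows([
  {"travel":[0,0,1.5],"turn":[0,0,0.14],"grip":-1},
], grip_force=10)

```text
t: 2.7
position: [0.252, -0.5705, 0.1983]
ee_rot: [[0.849, 0.529, -0.002], [0.529, -0.849, 0.003], [0.0, -0.004, -1.0]]
ft_force: [-0.9, 0.8, 1.4]
width: 1.0
grasp_force: 0.0
```

```bash
python3 - <<'E'
from h import *
A=[]
for n in("scene","top"):
    p=optics.camera(n)
    for v in range(0,420):
        for u in range(150,420):
            if p["z_map"][v,u]>0:
                X=dep(p,(u,v))
                if .5<X[0]<.72 and -.3<X[1]<.2 and .13<X[2]<.45: A.append(X)
A=np.array(A); d=np.hypot(A[:,0]-.477,A[:,1]+.0805); o=np.argsort(d)
print(len(A),np.c_[A[o[:12]],d[o[:12]]].round(3))
for lo in np.arange(.13,.4,.04):
    k=(A[:,2]>lo)&(A[:,2]<lo+.04); 
    if k.any(): print(round(lo,2),k.sum(),d[k].min().round(3),A[k][:,0].min().round(3))
p=optics.camera("scene");print(atz(p,[330,222],0))
E
```

```text
3993 [[ 0.554 -0.036  0.296  0.089]
 [ 0.554 -0.036  0.293  0.089]
 [ 0.557 -0.037  0.295  0.091]
 [ 0.559 -0.039  0.299  0.092]
 [ 0.558 -0.038  0.303  0.092]
 [ 0.556 -0.034  0.296  0.092]
 [ 0.559 -0.038  0.296  0.092]
 [ 0.56  -0.04   0.298  0.092]
 [ 0.554 -0.031  0.295  0.092]
 [ 0.554 -0.031  0.289  0.092]
 [ 0.554 -0.03   0.293  0.092]
 [ 0.561 -0.044  0.305  0.092]]
0.13 313 0.193 0.659
0.17 226 0.151 0.617
0.21 679 0.124 0.595
0.25 1380 0.092 0.554
0.29 1395 0.089 0.552
[ 0.34375924 -0.01842363  0.        ]
```

Call:
send_rows([
  {"travel":[0.8,4,0.2],"turn":[0,0,0.145],"grip":-1},
  {"travel":[0.8,4,0],"turn":[0,0,0.145],"grip":-1},
  {"travel":[1,4,0],"turn":[0,0,0.145],"grip":-1},
  {"travel":[1,4,0],"turn":[0,0,0.145],"grip":-1},
  {"travel":[1,4,0],"turn":[0,0,0.145],"grip":-1},
  {"travel":[1,4,0],"turn":[0,0,0.145],"grip":-1},
  {"travel":[1.5,4,0],"turn":[0,0,0.145],"grip":-1},
  {"travel":[1.5,4,0],"turn":[0,0,0.145],"grip":-1},
])

```text
t: 3.65
position: [0.3384, -0.2501, 0.2017]
ee_rot: [[-0.146, 0.989, 0.0], [0.989, 0.146, -0.0], [-0.0, 0.0, -1.0]]
ft_force: [1.7, -0.1, -0.1]
width: 1.002
grasp_force: 0.0
```

Call:
send_rows([
  {"travel":[0.5,2,0],"turn":[0,0,-0.145],"grip":-1},
  {"travel":[0.5,2,0],"turn":[0,0,-0.145],"grip":-1},
  {"travel":[0.5,2,0],"turn":[0,0,-0.145],"grip":-1},
  {"travel":[0.5,2,0],"turn":[0,0,-0.145],"grip":-1},
  {"travel":[0.5,2,0],"turn":[0,0,-0.145],"grip":-1},
  {"travel":[0.5,2,-0.5],"turn":[0,0,-0.145],"grip":-1},
  {"travel":[0.5,2,-0.5],"turn":[0,0,-0.145],"grip":-1},
  {"travel":[0.5,1,-1],"turn":[0,0,-0.145],"grip":-1},
  {"travel":[1,1,-1],"turn":[0,0,-0.145],"grip":-1},
  {"travel":[1,1,-1],"turn":[0,0,-0.145],"grip":-1},
  {"travel":[1,0,-1],"turn":[0,0,-0.145],"grip":-1},
  {"travel":[0,0,0],"turn":[0,0,0],"grip":-1},
])

```text
t: 4.85
position: [0.4083, -0.0812, 0.1507]
ee_rot: [[0.993, 0.116, -0.002], [0.116, -0.993, 0.001], [-0.001, -0.002, -1.0]]
ft_force: [0.2, -0.7, 0.2]
width: 0.998
grasp_force: 0.0
```

```bash
cat > st.py <<'E'
from h import *
s=sensors.state(); R=np.array(s["ee_rot"])
print(round(s["t"],2),np.round(s["position"],4),"yaw_y",np.degrees(np.arctan2(R[1,1],R[0,1])).round(1),"q",np.round(s["q"],2),"F",np.round(s["ft_force"],1),"M",np.round(s["ft_torque"],2),"w",round(s["width"]*88,1),"g",s["grasp_force"])
E
python3 st.py; python3 -c "
from h import *
save(optics.camera('scene'),'s2',(200,60,400,210),4)"
```

```text
4.85 [ 0.4083 -0.0812  0.1507] yaw_y -83.3 q [ 0.6   0.13 -0.56  2.08  0.09  0.95 -1.46] F [ 0.2 -0.7  0.2] M [0.02 0.04 0.02] w 87.8 g 0.0
```

View pics/s2.png

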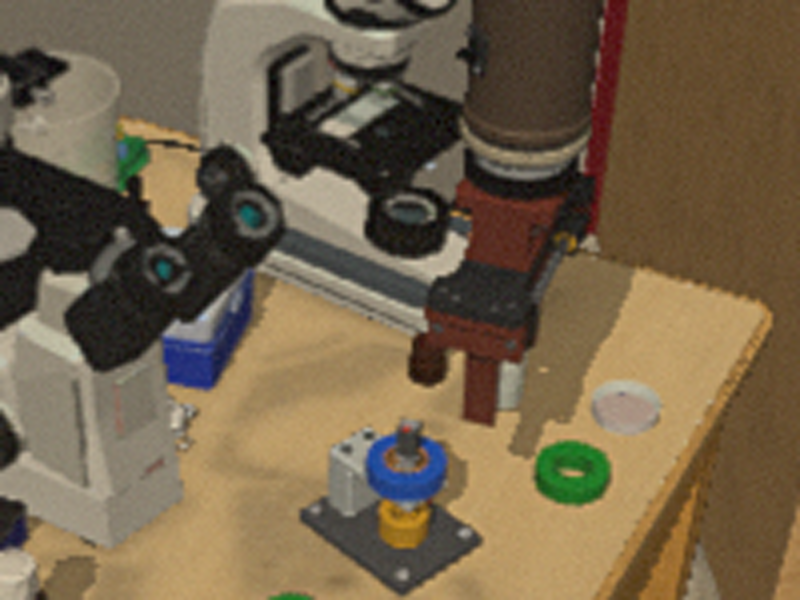

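The gripper hangs in front of the fixture with its near finger at crop (480,390). The microscope eyepieces reach towards the bolt at crop (250,215). I measure the hand's shape against them.

```bash
python3 - <<'E'
from h import *
A=[]
for n in("scene","top"):
    p=optics.camera(n)
    if n=="scene": print(proj(p,[.408,-.03,.15]),proj(p,[.408,-.13,.15]))
    for v in range(0,420):
        for u in range(150,460):
            if p["z_map"][v,u]>0:
                X=dep(p,(u,v))
                if abs(X[0]-.408)<.13 and abs(X[1]+.081)<.2 and .13<X[2]<.65: A.append(X)
A=np.array(A)-[.408,-.081,.151]
A=A[~((A[:,0]>.1)&(A[:,1]>-.05))]
for lo in np.arange(-.02,.5,.03):
    k=(A[:,2]>lo)&(A[:,2]<=lo+.03)
    if k.any(): print(round(lo,2),k.sum(),np.percentile(A[k],[3,97],axis=0).round(3).tolist())
E
```

```text
[315.47944783 175.05253955] [329.6273474  155.76013469]
0.01 3 [[-0.013, 0.049, 0.038], [-0.005, 0.05, 0.04]]
0.04 76 [[-0.02, -0.023, 0.041], [0.001, 0.056, 0.069]]
0.07 77 [[-0.021, -0.048, 0.072], [-0.001, 0.059, 0.099]]
0.1 127 [[-0.043, -0.055, 0.105], [0.017, 0.084, 0.13]]
0.13 713 [[-0.043, -0.071, 0.132], [0.021, 0.09, 0.16]]
0.16 673 [[-0.038, 0.001, 0.16], [0.018, 0.088, 0.187]]
0.19 450 [[-0.038, 0.002, 0.192], [0.026, 0.043, 0.219]]
0.22 255 [[-0.041, 0.001, 0.221], [0.027, 0.041, 0.249]]
0.25 380 [[-0.041, -0.001, 0.251], [0.028, 0.041, 0.279]]
0.28 376 [[-0.04, 0.002, 0.281], [0.025, 0.042, 0.309]]
0.31 406 [[-0.04, 0.002, 0.311], [0.027, 0.04, 0.339]]
0.34 324 [[-0.042, 0.0, 0.341], [0.028, 0.051, 0.369]]
0.37 623 [[-0.065, 0.044, 0.372], [0.04, 0.058, 0.399]]
0.4 1403 [[-0.092, -0.029, 0.402], [0.041, 0.057, 0.429]]
0.43 2337 [[-0.117, -0.039, 0.431], [0.029, 0.047, 0.459]]
0.46 2149 [[-0.122, -0.04, 0.461], [-0.015, 0.045, 0.489]]
0.49 388 [[-0.118, -0.036, 0.49], [-0.053, 0.044, 0.499]]
```

Call:
send_rows([
  {"travel":[3,0.1,0],"turn":[0,0,0],"grip":-1},
  {"travel":[3.8,0,0],"turn":[0,0,0],"grip":-1},
  {"travel":[0,0,-1],"turn":[0,0,0],"grip":-1},
  {"travel":[0,0,-2.5],"turn":[0,0,0],"grip":-1},
  {"travel":[0,0,-2.5],"turn":[0,0,0],"grip":-0.5},
  {"travel":[0,0,-1.5],"turn":[0,0,0],"grip":-0.5},
  {"travel":[0,0,0],"turn":[0,0,0],"grip":-0.5},
], grip_force=10)

```text
t: 5.7
position: [0.4741, -0.081, 0.0755]
ee_rot: [[0.993, 0.122, -0.004], [0.122, -0.993, 0.0], [-0.004, -0.001, -1.0]]
ft_force: [-0.1, -0.4, 0.4]
width: 0.773
grasp_force: 0.0
```

```bash
python3 st.py
```

```text
5.7 [ 0.4741 -0.081   0.0755] yaw_y -83.0 q [ 0.5   0.36 -0.53  2.02  0.24  0.82 -1.61] F [-0.1 -0.4  0.4] M [ 0.02 -0.03  0.  ] w 68.1 g 0.0
```

Call:
send_rows([
  {"travel":[0.25,0,-0.15],"turn":[0,0,0],"grip":-0.3},
  {"travel":[0,0,0],"turn":[0,0,0],"grip":0.2},
  {"travel":[0,0,0],"turn":[0,0,0],"grip":0.2},
  {"travel":[0,0,0],"turn":[0,0,0],"grip":0.2},
], grip_force=12)

```text
t: 6.1
position: [0.4793, -0.0809, 0.0763]
ee_rot: [[0.993, 0.121, 0.001], [0.121, -0.993, -0.0], [0.001, 0.001, -1.0]]
ft_force: [0.3, -0.1, 0.6]
width: 0.426
grasp_force: 0.0
```

```bash
python3 st.py
```

```text
6.1 [ 0.4793 -0.0809  0.0763] yaw_y -83.1 q [ 0.5   0.36 -0.52  2.02  0.24  0.82 -1.61] F [ 0.3 -0.1  0.6] M [-0.01  0.02 -0.05] w 37.5 g 0.0
```

```bash
python3 -c "
from h import *
p=optics.camera('scene'); save(p,'s3',(270,110,340,200),6)
print(proj(p,[.479,-.081,.076]),proj(p,[.479,-.05,.076]))
q=optics.camera('top')
for n,p in(('s',p),('t',q)):
    g=p['pixels'].astype(int); m=(g[...,2]>g[...,0]+50)&(g[...,2]>g[...,1]+30); v,u=np.nonzero(m); k=np.hypot(u-(301 if n=='s' else 327),v-(176 if n=='s' else 219.6))<20
    print(n,k.sum(),u[k].min(),v[k].min(),u[k].max(),v[k].max())
"; python3 st.py
```

```text
[299.82017926 176.68786411] [295.29645828 182.57108557]
s 169 292 170 311 184
t 32 321 226 330 229
6.2 [ 0.4792 -0.0808  0.076 ] yaw_y -83.1 q [ 0.5   0.36 -0.52  2.02  0.24  0.82 -1.61] F [-0.8 -0.7  0.6] M [ 0.02  0.03 -0.01] w 35.7 g 0.0
```

View pics/s3.png

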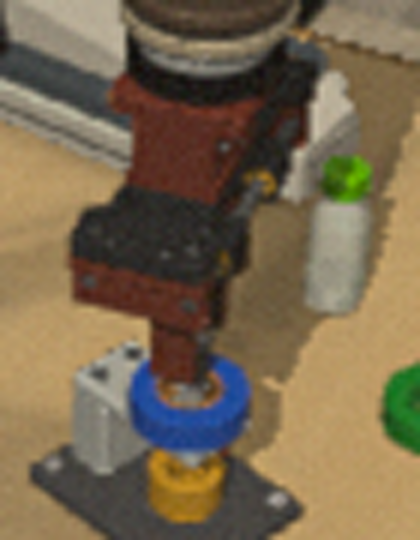

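```bash
cat > fing.py <<'E'
from h import *
s=sensors.state(); t=np.array(s["position"]); p=optics.camera("scene"); R=np.array(s["ee_rot"])
A=[]
for v in range(130,200):
    for u in range(280,345):
        if p["z_map"][v,u]>0:
            X=(dep(p,(u,v))-t); Y=R.T@X; c=p["pixels"][v,u].astype(int)
            if abs(Y[0])<.02 and abs(Y[1])<.07 and -.1<Y[2]<.03 and c[0]>c[2]+8 and c[0]<130 and c[1]<70: A.append([u,v,*(Y*1000).round(),*c])
A=np.array(A).astype(int)
print(s["t"],t,len(A)); A=A[np.argsort(-A[:,4])]; print(A[:25])
E
python3 fing.py
```

```text
6.2 [ 0.47915563 -0.08083847  0.07598112] 104
[[305 175 -12  16   2  93  57  29]
 [304 175  -9  13   1  83  64  43]
 [305 174 -12  14  -3  88  66  40]
 [298 173   9   9  -5  93  69  47]
 [297 173   8  -3 -15  87  57  31]
 [304 173 -13  -1 -20  81  69  61]
 [304 172 -13  -2 -25  85  57  33]
 [303 172 -11  -5 -26  44  44  35]
 [303 171 -12  -9 -34  47  38  36]
 [296 172   5 -25 -37  85  60  63]
 [300 173  -8 -25 -37  76  59  48]
 [306 165 -13  16 -38  77  67  48]
 [302 173 -14 -24 -38  56  42  34]
 [301 173 -11 -25 -38  68  44  33]
 [303 170 -12 -11 -39  44  36  28]
 [307 164 -14  21 -39  87  68  45]
 [299 172  -5 -25 -40  89  48  35]
 [298 172  -2 -26 -40  93  49  37]
 [304 167 -11   2 -41  68  63  55]
 [305 164  -9  16 -41  39  29  25]
 [297 172   1 -28 -41 101  58  39]
 [304 168 -13  -5 -42  54  52  39]
 [305 163  -8  19 -42  48  35  27]
 [303 167  -9  -1 -42  63  54  50]
 [298 171  -1 -24 -42  88  42  29]]
```

The picture shows the fingers closed above the roll. By depth, the real finger ends are about 38 mm behind the reported TCP. I reopen, go lower in steps, and watch force and depth.

Call:
send_rows([
  {"travel":[0,0,0],"turn":[0,0,0],"grip":-1},
  {"travel":[0,0,0],"turn":[0,0,0],"grip":-1},
  {"travel":[0,0,0],"turn":[0,0,0],"grip":-1},
  {"travel":[0,0,0],"turn":[0,0,0],"grip":-1},
  {"travel":[0,0,-1],"turn":[0,0,0],"grip":-1},
  {"travel":[0,0,-1],"turn":[0,0,0],"grip":-1},
  {"travel":[0,0,0],"turn":[0,0,0],"grip":-1},
])

```text
t: 6.95
position: [0.4776, -0.0806, 0.0538]
ee_rot: [[0.993, 0.121, -0.003], [0.121, -0.993, 0.001], [-0.003, -0.001, -1.0]]
ft_force: [-1.2, 0.6, -0.5]
width: 0.983
grasp_force: 0.0
```

```bash
python3 st.py; python3 - <<'E'
from h import *
s=sensors.state(); t=np.array(s["position"]); R=np.array(s["ee_rot"])
for n in("scene","top"):
    p=optics.camera(n); A=[]
    for v in range(110,240):
        for u in range(275,360):
            if p["z_map"][v,u]>0:
                Y=R.T@(dep(p,(u,v))-t)*1000; c=p["pixels"][v,u].astype(int)
                if abs(Y[0])<60 and abs(Y[1])<110 and -200<Y[2]<30 and c[0]<140 and c[2]<c[0]+15: A.append([*Y])
    A=np.array(A)
    for lo in range(-190,20,15):
        k=(A[:,2]>=lo)&(A[:,2]<lo+15)
        if k.sum()>2: print(n,lo,k.sum(),np.percentile(A[k][:,:2],[5,95],axis=0).round().tolist())
E
```

```text
6.95 [ 0.4776 -0.0806  0.0538] yaw_y -83.1 q [ 0.49  0.39 -0.51  2.04  0.27  0.78 -1.64] F [-1.2  0.6 -0.5] M [ 0.05  0.07 -0.  ] w 86.5 g 0.0
scene -190 64 [[-22.0, -43.0], [15.0, -34.0]]
scene -175 201 [[-31.0, -86.0], [19.0, 57.0]]
scene -160 303 [[-34.0, -90.0], [23.0, 72.0]]
scene -145 184 [[-36.0, -88.0], [21.0, 67.0]]
scene -130 103 [[-36.0, -83.0], [26.0, 52.0]]
scene -115 6 [[-14.0, 41.0], [-9.0, 47.0]]
scene -100 29 [[-14.0, -59.0], [8.0, 44.0]]
scene -85 40 [[-15.0, -58.0], [6.0, 44.0]]
scene -70 38 [[-14.0, -56.0], [7.0, 47.0]]
scene -55 53 [[-14.0, -55.0], [7.0, 45.0]]
scene -40 25 [[-33.0, -52.0], [1.0, 48.0]]
scene -25 26 [[-34.0, -24.0], [56.0, 19.0]]
scene -10 31 [[-28.0, -23.0], [59.0, 8.0]]
scene 5 31 [[-17.0, -6.0], [57.0, 11.0]]
top -190 11 [[-19.0, -41.0], [19.0, -40.0]]
top -175 233 [[-28.0, -86.0], [28.0, -41.0]]
top -160 108 [[-30.0, -88.0], [26.0, -43.0]]
top -145 91 [[-32.0, -58.0], [31.0, -28.0]]
top -130 4 [[-33.0, -77.0], [-32.0, -52.0]]
```

Call:
send_rows([
  {"travel":[0,0,-0.7],"turn":[0,0,0],"grip":-0.7},
  {"travel":[0,0,-0.7],"turn":[0,0,0],"grip":-0.7},
  {"travel":[0,0,-0.4],"turn":[0,0,0],"grip":-0.5},
  {"travel":[0,0,0],"turn":[0,0,0],"grip":-0.4},
])

```text
t: 7.45
position: [0.4784, -0.0807, 0.0368]
ee_rot: [[0.993, 0.121, -0.001], [0.121, -0.993, 0.0], [-0.001, -0.0, -1.0]]
ft_force: [-0.9, 0.6, -0.2]
width: 0.721
grasp_force: 3.0
```

```bash
python3 st.py
```

```text
7.45 [ 0.4784 -0.0807  0.0368] yaw_y -83.1 q [ 0.47  0.42 -0.5   2.05  0.29  0.74 -1.66] F [-0.9  0.6 -0.2] M [ 0.05 -0.    0.04] w 63.5 g 2.9565933533012867
```

Call:
send_rows([
  {"travel":[0,0,-0.2],"turn":[0,0,0],"grip":0},
  {"travel":[0,0,0],"turn":[0,0,0],"grip":0},
  {"travel":[0,0,0],"turn":[0,0,0],"grip":0},
  {"travel":[0,0,0.5],"turn":[0,0,0],"grip":0},
  {"travel":[0,0,1],"turn":[0,0,0],"grip":0},
  {"travel":[0,0,1],"turn":[0,0,0],"grip":0},
], grip_force=15)

```text
t: 8.05
position: [0.479, -0.0807, 0.0614]
ee_rot: [[0.993, 0.121, 0.0], [0.121, -0.993, 0.0], [0.0, -0.0, -1.0]]
ft_force: [-0.1, 0.6, 0.2]
width: 0.713
grasp_force: 15.0
```

```bash
python3 st.py
```

```text
8.05 [ 0.479  -0.0807  0.0614] yaw_y -83.1 q [ 0.49  0.38 -0.52  2.03  0.26  0.79 -1.63] F [-0.1  0.6  0.2] M [0.05 0.01 0.01] w 62.8 g 15.000000223517418
```

Call:
send_rows([
  {"travel":[0,0,1.4],"turn":[0,0,0],"grip":0},
  {"travel":[0,0,1.4],"turn":[0,0,0],"grip":0},
  {"travel":[0,0,1.4],"turn":[0,0,0],"grip":0},
  {"travel":[0,0,0.6],"turn":[0,0,0],"grip":0},
  {"travel":[-1,1,0],"turn":[0,0,0],"grip":0},
  {"travel":[-2,2,0],"turn":[0,0,0],"grip":0},
  {"travel":[-2.5,2,0],"turn":[0,0,0],"grip":0},
  {"travel":[-2.5,2,0],"turn":[0,0,0],"grip":0},
  {"travel":[-1.3,1,0],"turn":[0,0,0],"grip":0},
  {"travel":[0,0,0],"turn":[0,0,0],"grip":0},
])

```text
t: 9.05
position: [0.384, 0.0002, 0.1084]
ee_rot: [[0.992, 0.123, -0.001], [0.123, -0.992, -0.001], [-0.001, 0.001, -1.0]]
ft_force: [0.6, -0.5, -0.3]
width: 0.707
grasp_force: 15.0
```

```bash
python3 st.py; python3 -c "
from h import *
p=optics.camera('scene'); save(p,'s4',(260,130,340,210),7)
from h import *
def cl(p):
    g=p['pixels'].astype(int); m=(g[...,2]>g[...,0]+50)&(g[...,2]>g[...,1]+30); v,u=np.nonzero(m)
    return [X for X in (dep(p,(a,b)) for a,b in zip(u,v) if p['z_map'][b,a]>0) if np.hypot(X[0]-.385,X[1])<.07]
c=np.array(cl(p)); print(len(c),np.percentile(c,[2,50,98],axis=0).round(3))"
```

```text
9.05 [3.840e-01 2.000e-04 1.084e-01] yaw_y -82.9 q [ 0.46  0.15 -0.63  2.2   0.12  0.83 -1.69] F [ 0.6 -0.5 -0.3] M [ 0.06 -0.1  -0.01] w 62.3 g 14.999969378113747
110 [[ 0.351 -0.018  0.144]
 [ 0.361  0.016  0.159]
 [ 0.406  0.028  0.163]]
```

View pics/s4.png

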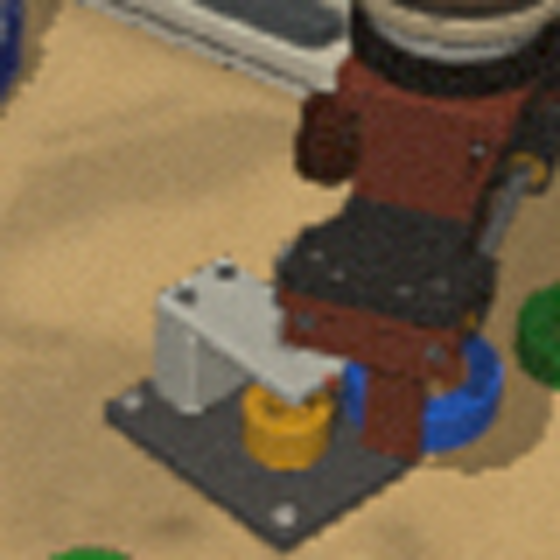

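The roll is held level clear of the bolt, with its underside at about 0.143 m. Now I lower it onto the bare table.

Call:
send_rows([
  {"travel":[0,0,-1],"turn":[0,0,0],"grip":0},
  {"travel":[0,0,-2],"turn":[0,0,0],"grip":0},
  {"travel":[0,0,-2.5],"turn":[0,0,0],"grip":0},
  {"travel":[0,0,-2.5],"turn":[0,0,0],"grip":0},
  {"travel":[0,0,-2.5],"turn":[0,0,0],"grip":0},
  {"travel":[0,0,-1.5],"turn":[0,0,0],"grip":0},
  {"travel":[0,0,-1],"turn":[0,0,0],"grip":0},
  {"travel":[0,0,-0.5],"turn":[0,0,0],"grip":0},
  {"travel":[0,0,0],"turn":[0,0,0],"grip":0},
])

```text
t: 10.0
position: [0.3859, -0.0008, -0.027]
ee_rot: [[0.993, 0.12, -0.001], [0.12, -0.993, 0.0], [-0.001, -0.0, -1.0]]
ft_force: [-1.1, 0.0, -0.3]
width: 0.711
grasp_force: 15.0
```

```bash
python3 st.py
```

```text
10.0 [ 0.3859 -0.0008 -0.027 ] yaw_y -83.1 q [ 0.29  0.42 -0.49  2.31  0.41  0.49 -1.98] F [-1.1  0.  -0.3] M [ 0.02  0.04 -0.01] w 62.6 g 14.999873489141464
```

Call:
send_rows([
  {"travel":[0,0,-0.3],"turn":[0,0,0],"grip":0},
  {"travel":[0,0,-0.2],"turn":[0,0,0],"grip":0},
  {"travel":[0,0,-0.2],"turn":[0,0,0],"grip":0},
  {"travel":[0,0,0],"turn":[0,0,0],"grip":0},
])

```text
t: 10.4
position: [0.3861, -0.0008, -0.0334]
ee_rot: [[0.993, 0.12, 0.0], [0.12, -0.993, -0.0], [0.0, 0.0, -1.0]]
ft_force: [0.2, 0.1, -1.1]
width: 0.712
grasp_force: 15.0
```

```bash
python3 st.py
```

```text
10.4 [ 0.3861 -0.0008 -0.0334] yaw_y -83.1 q [ 0.28  0.43 -0.47  2.32  0.43  0.48 -1.99] F [ 0.2  0.1 -1.1] M [-0.02 -0.03 -0.02] w 62.7 g 14.99997653067112
```

Call:
send_rows([
  {"travel":[0,0,-0.15],"turn":[0,0,0],"grip":0},
  {"travel":[0,0,-0.1],"turn":[0,0,0],"grip":0},
  {"travel":[0,0,0],"turn":[0,0,0],"grip":0},
])

```text
t: 10.7
position: [0.3866, -0.0008, -0.035]
ee_rot: [[0.993, 0.121, 0.002], [0.121, -0.993, -0.001], [0.001, 0.001, -1.0]]
ft_force: [-3.8, -0.2, 18.3]
width: 0.713
grasp_force: 15.0
```

```bash
python3 st.py; sleep 0; python3 - <<'E'
from h import *
F=[]
for _ in range(4): optics.camera("top"); F.append(sensors.state()["ft_force"])
print(np.mean(F,0).round(2))
p=optics.camera('scene')
g=p['pixels'].astype(int); m=(g[...,2]>g[...,0]+50)&(g[...,2]>g[...,1]+30); v,u=np.nonzero(m)
c=np.array([X for X in (dep(p,(a,b)) for a,b in zip(u,v) if p['z_map'][b,a]>0) if np.hypot(X[0]-.385,X[1])<.07])
print(len(c),np.percentile(c,[2,50,98],axis=0).round(3))
E
```

```text
10.7 [ 0.3866 -0.0008 -0.035 ] yaw_y -83.1 q [ 0.27  0.43 -0.47  2.32  0.43  0.47 -2.  ] F [-3.8 -0.2 18.3] M [ 0.    0.83 -0.01] w 62.8 g 15.005541443824768
[-3.81  0.4  17.71]
73 [[ 0.352 -0.018  0.001]
 [ 0.36   0.013  0.016]
 [ 0.4    0.028  0.021]]
```

On the table (18 N push). I ease up 1 mm and open.

Call:
send_rows([
  {"travel":[0,0,0.1],"turn":[0,0,0],"grip":0},
  {"travel":[0,0,0],"turn":[0,0,0],"grip":-0.55},
  {"travel":[0,0,0],"turn":[0,0,0],"grip":-0.7},
  {"travel":[0,0,0],"turn":[0,0,0],"grip":-0.8},
  {"travel":[0,0,0],"turn":[0,0,0],"grip":-0.8},
  {"travel":[0,0,1],"turn":[0,0,0],"grip":-0.8},
  {"travel":[0,0,2],"turn":[0,0,0],"grip":-0.8},
  {"travel":[0,0,4],"turn":[0,0,0],"grip":-0.8},
  {"travel":[0,0,5],"turn":[0,0,0],"grip":-0.8},
  {"travel":[0,0,4],"turn":[0,0,0],"grip":-0.8},
])

```text
t: 11.95
position: [0.3857, 0.0, 0.1278]
ee_rot: [[0.993, 0.122, 0.001], [0.122, -0.993, 0.001], [0.001, -0.001, -1.0]]
ft_force: [1.5, -1.1, 0.0]
width: 0.904
grasp_force: 0.0
```

```bash
python3 st.py; python3 - <<'E'
from h import *
p=optics.camera('scene')
g=p['pixels'].astype(int); m=(g[...,2]>g[...,0]+50)&(g[...,2]>g[...,1]+30); v,u=np.nonzero(m)
c=np.array([X for X in (dep(p,(a,b)) for a,b in zip(u,v) if p['z_map'][b,a]>0) if np.hypot(X[0]-.385,X[1])<.07])
print(len(c),np.percentile(c,[2,50,98],axis=0).round(3))
E
```

```text
11.95 [0.3857 0.     0.1278] yaw_y -83.0 q [ 0.51  0.12 -0.67  2.17  0.1   0.88 -1.67] F [ 1.5 -1.1  0. ] M [-0.04 -0.08 -0.01] w 79.6 g 0.0
209 [[ 0.353 -0.026  0.003]
 [ 0.377  0.014  0.017]
 [ 0.409  0.031  0.021]]
```

Call:
send_rows([
  {"travel":[2,-2,0],"turn":[0,0,0],"grip":-0.6},
  {"travel":[2.5,-2.3,0],"turn":[0,0,0],"grip":-0.3},
  {"travel":[2.5,-2.2,0],"turn":[0,0,0],"grip":0},
  {"travel":[2.1,-1.6,0],"turn":[0,0,0],"grip":0},
  {"travel":[0,0,-1],"turn":[0,0,0],"grip":0},
  {"travel":[0,0,-2],"turn":[0,0,0],"grip":0},
  {"travel":[0,0,-2],"turn":[0,0,0],"grip":0},
  {"travel":[0,0,-2],"turn":[0,0,0],"grip":0.1},
  {"travel":[0,0,-1.4],"turn":[0,0,0],"grip":0.1},
  {"travel":[0,0,0],"turn":[0,0,0],"grip":0.1},
])

```text
t: 13.0
position: [0.4751, -0.0811, 0.0396]
ee_rot: [[0.993, 0.121, -0.003], [0.121, -0.993, 0.001], [-0.003, -0.001, -1.0]]
ft_force: [0.2, 0.8, -0.5]
width: 0.453
grasp_force: 0.0
```

```bash
python3 st.py
```

```text
13.0 [ 0.4751 -0.0811  0.0396] yaw_y -83.0 q [ 0.5   0.42 -0.53  2.05  0.3   0.75 -1.67] F [ 0.2  0.8 -0.5] M [ 0.05 -0.01  0.07] w 39.9 g 0.0
```

Call:
send_rows([
  {"travel":[0,0,0.3],"turn":[0,0,0.1],"grip":0.1},
  {"travel":[0,0,0],"turn":[0,0,0.15],"grip":0.1},
  {"travel":[0,0,0],"turn":[0,0,0.15],"grip":0.1},
  {"travel":[0,0,0],"turn":[0,0,0.15],"grip":0.1},
  {"travel":[0,0,0],"turn":[0,0,0.15],"grip":0.1},
  {"travel":[0,0,0],"turn":[0,0,0.15],"grip":0.1},
  {"travel":[0,0,0],"turn":[0,0,0.15],"grip":0.1},
  {"travel":[0,0,0],"turn":[0,0,0.15],"grip":0.1},
  {"travel":[0,0,0],"turn":[0,0,0.15],"grip":0.1},
  {"travel":[0,0,0],"turn":[0,0,0.15],"grip":0.1},
  {"travel":[0,0,0],"turn":[0,0,0.15],"grip":0.1},
  {"travel":[0,0,0],"turn":[0,0,0],"grip":0.1},
])

```text
t: 14.2
position: [0.4771, -0.0819, 0.0448]
ee_rot: [[-0.151, 0.988, 0.001], [0.988, 0.151, -0.0], [-0.0, 0.001, -1.0]]
ft_force: [-0.4, 0.0, -0.9]
width: 0.45
grasp_force: 0.0
```

```bash
python3 st.py
```

```text
14.2 [ 0.4771 -0.0819  0.0448] yaw_y 8.7 q [ 0.79  0.52 -0.91  2.03  0.55  0.85 -0.29] F [-0.4  0.  -0.9] M [-0.03 -0.07 -0.03] w 39.6 g 0.0
```

Call:
send_rows([
  {"travel":[0,0,0],"turn":[0,0,0],"grip":0.5},
  {"travel":[0,0,0],"turn":[0,0,0],"grip":0.7},
  {"travel":[0,0,0],"turn":[0,0,0],"grip":0.8},
  {"travel":[0,0,0],"turn":[0,0,0],"grip":0.8},
  {"travel":[0,0,0],"turn":[0,0,0],"grip":0.8},
], grip_force=5)

```text
t: 14.7
position: [0.4768, -0.0818, 0.0441]
ee_rot: [[-0.149, 0.989, -0.0], [0.989, 0.149, -0.0], [-0.0, -0.0, -1.0]]
ft_force: [-1.1, -0.8, 0.7]
width: 0.224
grasp_force: 5.0
```

```bash
python3 st.py
```

```text
14.7 [ 0.4768 -0.0818  0.0441] yaw_y 8.6 q [ 0.79  0.52 -0.91  2.03  0.55  0.85 -0.29] F [-1.1 -0.8  0.7] M [-0.16  0.15 -0.09] w 19.7 g 5.0000908970832825
```

The 19.7 mm gap means the pads are on the 20 mm collar. I open, raise 1.5 cm and grip the head itself.

Call:
send_rows([
  {"travel":[0,0,0],"turn":[0,0,0],"grip":0.4},
  {"travel":[0,0,0],"turn":[0,0,0],"grip":0.4},
  {"travel":[0,0,1],"turn":[0,0,0],"grip":0.4},
  {"travel":[0,0,0.5],"turn":[0,0,0],"grip":0.4},
  {"travel":[0,0,0],"turn":[0,0,0],"grip":0.5},
  {"travel":[0,0,0],"turn":[0,0,0],"grip":0.7},
  {"travel":[0,0,0],"turn":[0,0,0],"grip":0.8},
  {"travel":[0,0,0],"turn":[0,0,0],"grip":0.8},
], grip_force=5)

```text
t: 15.5
position: [0.4769, -0.0818, 0.059]
ee_rot: [[-0.149, 0.989, -0.0], [0.989, 0.149, -0.0], [-0.0, -0.0, -1.0]]
ft_force: [0.2, 0.9, 1.8]
width: 0.183
grasp_force: 5.0
```

```bash
python3 st.py
```

```text
15.5 [ 0.4769 -0.0818  0.059 ] yaw_y 8.6 q [ 0.81  0.5  -0.93  2.02  0.53  0.88 -0.27] F [0.2 0.9 1.8] M [-0.1   0.06  0.01] w 16.1 g 5.000278875231743
```

The width is 16.1 mm, so the pads are square on the head's flats. The mark direction is 98.6°, which puts screw_turn near 1.08. Now I loosen to 18.5 mm and turn back 1.6 rad.

Call:
send_rows([
  {"travel":[0,0,0],"turn":[0,0,0],"grip":0.58},
  {"travel":[0,0,0],"turn":[0,0,0],"grip":0.58},
  {"travel":[0,0,0],"turn":[0,0,0.1],"grip":0.58},
  {"travel":[0,0,0],"turn":[0,0,0.15],"grip":0.58},
  {"travel":[0,0,0],"turn":[0,0,0.15],"grip":0.58},
  {"travel":[0,0,0],"turn":[0,0,0.15],"grip":0.58},
  {"travel":[0,0,0],"turn":[0,0,0.15],"grip":0.58},
  {"travel":[0,0,0],"turn":[0,0,0.15],"grip":0.58},
  {"travel":[0,0,0],"turn":[0,0,0.15],"grip":0.58},
  {"travel":[0,0,0],"turn":[0,0,0.15],"grip":0.58},
  {"travel":[0,0,0],"turn":[0,0,0],"grip":0.58},
])

```text
t: 16.6
position: [0.4769, -0.0816, 0.0588]
ee_rot: [[-0.964, 0.266, -0.0], [0.266, 0.964, 0.001], [0.001, 0.001, -1.0]]
ft_force: [0.4, -0.4, 1.4]
width: 0.209
grasp_force: 0.6
```

```bash
python3 st.py
```

```text
16.6 [ 0.4769 -0.0816  0.0588] yaw_y 74.6 q [ 0.97  0.65 -1.2   2.01  0.73  1.    0.7 ] F [ 0.4 -0.4  1.4] M [-0.02 -0.18 -0.02] w 18.4 g 0.6389610283076763
```

Call:
send_rows([
  {"travel":[0,0,0],"turn":[0,0,0.1],"grip":0.58},
  {"travel":[0,0,0],"turn":[0,0,0.1],"grip":0.58},
  {"travel":[0,0,0],"turn":[0,0,0.1],"grip":0.58},
  {"travel":[0,0,0],"turn":[0,0,0.1],"grip":0.58},
  {"travel":[0,0,0],"turn":[0,0,0],"grip":0.58},
  {"travel":[0,0,0],"turn":[0,0,0],"grip":0.58},
])

```text
t: 17.2
position: [0.4767, -0.0816, 0.0589]
ee_rot: [[-0.992, -0.124, -0.0], [-0.124, 0.992, 0.0], [0.0, 0.0, -1.0]]
ft_force: [-0.3, 1.2, -0.8]
width: 0.21
grasp_force: 0.4
```

```bash
python3 st.py; python3 -c "
from h import *
p=optics.camera('scene'); save(p,'s5',(270,130,340,210),7); print(proj(p,[.477,-.081,.0935]),proj(p,[.477,-.081,.0855]))"
```

```text
17.2 [ 0.4767 -0.0816  0.0589] yaw_y 97.1 q [ 1.    0.71 -1.28  2.01  0.8   1.06  1.03] F [-0.3  1.2 -0.8] M [ 0.23 -0.03 -0.01] w 18.5 g 0.40722072502830997
[300.64862435 172.52734755] [300.53656394 174.53260082]
```

View pics/s5.png

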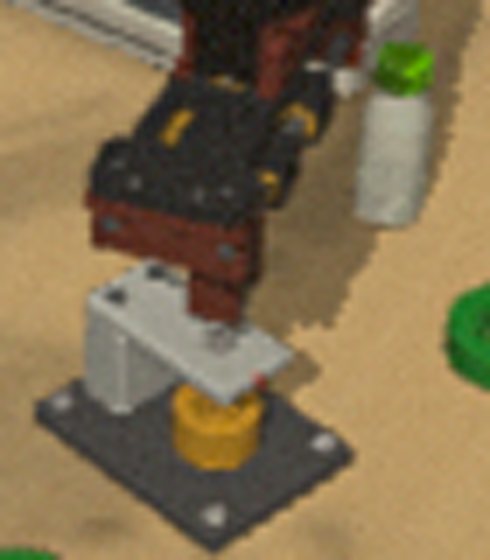

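The hand is around the head and the arm's red mark is at crop (260,380). The drop itself is hidden by the fingers. I turn back a little more, then test by feel 7 mm lower: a 16 mm gap means the bolt dropped, 20 mm means the collar.

Call:
send_rows([
  {"travel":[0,0,0],"turn":[0,0,0.1],"grip":0.58},
  {"travel":[0,0,0],"turn":[0,0,0.08],"grip":0.58},
  {"travel":[0,0,0],"turn":[0,0,0],"grip":0.58},
  {"travel":[0,0,0],"turn":[0,0,0],"grip":0.5},
  {"travel":[0,0,0],"turn":[0,0,0],"grip":0.5},
  {"travel":[0,0,-0.4],"turn":[0,0,0],"grip":0.5},
  {"travel":[0,0,-0.4],"turn":[0,0,0],"grip":0.5},
  {"travel":[0,0,0],"turn":[0,0,0],"grip":0.6},
  {"travel":[0,0,0],"turn":[0,0,0],"grip":0.8},
  {"travel":[0,0,0],"turn":[0,0,0],"grip":0.8},
], grip_force=5)

```text
t: 18.25
position: [0.4766, -0.0815, 0.0509]
ee_rot: [[-0.953, -0.304, -0.001], [-0.304, 0.953, 0.0], [0.001, 0.001, -1.0]]
ft_force: [-0.6, 1.7, -1.7]
width: 0.217
grasp_force: 5.0
```

```bash
python3 st.py
```

```text
18.25 [ 0.4766 -0.0815  0.0509] yaw_y 107.7 q [ 1.01  0.75 -1.31  2.01  0.84  1.08  1.18] F [-0.6  1.7 -1.7] M [0.36 0.16 0.02] w 19.1 g 4.999961033463478
```

Call:
send_rows([
  {"travel":[0,0,0],"turn":[0,0,0],"grip":0.8},
  {"travel":[0,0,0],"turn":[0,0,0],"grip":0.8},
])

```text
t: 18.45
position: [0.4766, -0.0816, 0.051]
ee_rot: [[-0.953, -0.304, -0.001], [-0.304, 0.953, 0.0], [0.0, 0.0, -1.0]]
ft_force: [-1.6, 1.7, -2.0]
width: 0.216
grasp_force: 5.0
```

```bash
python3 st.py
```

```text
18.45 [ 0.4766 -0.0816  0.051 ] yaw_y 107.7 q [ 1.01  0.75 -1.31  2.01  0.84  1.08  1.18] F [-1.6  1.7 -2. ] M [0.5  0.3  0.03] w 19.0 g 4.999980702996254
```

Call:
send_rows([
  {"travel":[0,0,0],"turn":[0,0,0],"grip":0.5},
  {"travel":[0,0,0],"turn":[0,0,0],"grip":0.5},
  {"travel":[0,0,0.4],"turn":[0,0,0],"grip":0.5},
  {"travel":[0,0,0.5],"turn":[0,0,0],"grip":0.5},
  {"travel":[0,0,0],"turn":[0,0,0],"grip":0.8},
  {"travel":[0,0,0],"turn":[0,0,0],"grip":0.8},
  {"travel":[0,0,0],"turn":[0,0,0],"grip":0.8},
])

```text
t: 19.15
position: [0.4775, -0.0814, 0.0605]
ee_rot: [[-0.952, -0.305, 0.001], [-0.305, 0.952, 0.0], [-0.001, -0.0, -1.0]]
ft_force: [0.3, 1.4, 4.6]
width: 0.208
grasp_force: 5.0
```

```bash
python3 st.py
```

```text
19.15 [ 0.4775 -0.0814  0.0605] yaw_y 107.7 q [ 1.02  0.74 -1.32  2.01  0.83  1.09  1.19] F [0.3 1.4 4.6] M [ 0.42 -0.06 -0.  ] w 18.3 g 5.002505419543013
```

Call:
send_rows([
  {"travel":[0,0,0],"turn":[0,0,0],"grip":0.5},
  {"travel":[0,0,0],"turn":[0,0,0],"grip":0.5},
  {"travel":[0,0,0],"turn":[0,0,-0.16],"grip":0.5},
  {"travel":[0,0,0],"turn":[0,0,0],"grip":0.8},
  {"travel":[0,0,0],"turn":[0,0,0],"grip":0.8},
  {"travel":[0,0,0],"turn":[0,0,0],"grip":0.8},
])

```text
t: 19.75
position: [0.4766, -0.0816, 0.0599]
ee_rot: [[-0.987, -0.162, -0.001], [-0.162, 0.987, 0.0], [0.0, 0.0, -1.0]]
ft_force: [-1.2, 1.4, -0.6]
width: 0.181
grasp_force: 5.0
```

```bash
python3 st.py
```

```text
19.75 [ 0.4766 -0.0816  0.0599] yaw_y 99.3 q [ 1.01  0.72 -1.29  2.01  0.8   1.07  1.07] F [-1.2  1.4 -0.6] M [0.35 0.06 0.05] w 15.9 g 4.998203292489052
```

Call:
send_rows([
  {"travel":[0,0,0],"turn":[0,0,0],"grip":0.5},
  {"travel":[0,0,0],"turn":[0,0,0],"grip":0.5},
  {"travel":[0,0,-0.5],"turn":[0,0,0],"grip":0.5},
  {"travel":[0,0,-0.5],"turn":[0,0,0],"grip":0.5},
  {"travel":[0,0,0],"turn":[0,0,0],"grip":0.8},
  {"travel":[0,0,0],"turn":[0,0,0],"grip":0.8},
  {"travel":[0,0,0],"turn":[0,0,0],"grip":0.8},
])

```text
t: 20.45
position: [0.4765, -0.0815, 0.0499]
ee_rot: [[-0.987, -0.159, -0.001], [-0.159, 0.987, 0.0], [0.001, 0.0, -1.0]]
ft_force: [-2.1, 2.3, -0.8]
width: 0.22
grasp_force: 5.0
```

```bash
python3 st.py
```

```text
20.45 [ 0.4765 -0.0815  0.0499] yaw_y 99.1 q [ 1.    0.73 -1.28  2.02  0.82  1.05  1.05] F [-2.1  2.3 -0.8] M [0.45 0.08 0.04] w 19.4 g 4.999950528144836
```

Call:
send_rows([
  {"travel":[0,0,0],"turn":[0,0,0],"grip":0.5},
  {"travel":[0,0,0],"turn":[0,0,0],"grip":0.5},
  {"travel":[0,0,0.4],"turn":[0,0,0],"grip":0.5},
  {"travel":[0,0,0],"turn":[0,0,0],"grip":0.5},
  {"travel":[0,0,0],"turn":[0,0,0],"grip":0.8},
  {"travel":[0,0,0],"turn":[0,0,0],"grip":0.8},
  {"travel":[0,0,0],"turn":[0,0,0],"grip":0.8},
])

```text
t: 21.15
position: [0.4771, -0.0815, 0.0541]
ee_rot: [[-0.987, -0.159, 0.0], [-0.159, 0.987, 0.0], [-0.0, 0.0, -1.0]]
ft_force: [-0.4, 1.2, 1.1]
width: 0.181
grasp_force: 5.0
```

```bash
python3 st.py
```

```text
21.15 [ 0.4771 -0.0815  0.0541] yaw_y 99.1 q [ 1.    0.72 -1.28  2.01  0.81  1.06  1.06] F [-0.4  1.2  1.1] M [ 0.35 -0.11 -0.02] w 15.9 g 4.999258071184158
```

Call:
send_rows([
  {"travel":[0,0,0],"turn":[0,0,0],"grip":0.4},
  {"travel":[0,0,0],"turn":[0,0,0],"grip":0.4},
  {"travel":[0,0,2],"turn":[0,0,0],"grip":0.4},
  {"travel":[0,0,3],"turn":[0,0,0],"grip":0.4},
  {"travel":[0,0,1],"turn":[0,0,0],"grip":0.4},
  {"travel":[0,0,0],"turn":[0,0,0],"grip":0.4},
])

```text
t: 21.75
position: [0.4777, -0.0821, 0.115]
ee_rot: [[-0.987, -0.158, 0.002], [-0.158, 0.987, -0.001], [-0.002, -0.001, -1.0]]
ft_force: [0.2, 0.4, -0.4]
width: 0.3
grasp_force: 0.0
```

```bash
python3 st.py; python3 -c "
from h import *
p=optics.camera('scene'); save(p,'s6',(275,140,335,215),8)
for z in(.1216,.1146,.122): print(z,proj(p,[.477,-.0812,z]))
g=p['pixels'].astype(int)
for v in range(155,186):
  for u in range(292,312):
    c=g[v,u]
    if c[0]>c[1]+50 and c[0]>c[2]+50 and abs(c[1]-c[2])<35: print(u,v,c,dep(p,(u,v)).round(4))
"
```

```text
21.75 [ 0.4777 -0.0821  0.115 ] yaw_y 99.1 q [ 1.07  0.65 -1.37  1.96  0.71  1.15  1.13] F [ 0.2  0.4 -0.4] M [ 0.07 -0.15  0.02] w 26.4 g 0.0
0.1216 [301.07937372 165.30953725]
0.1146 [300.97813676 167.11852751]
0.122 [301.0851821  165.20575374]
303 168 [153  94  87] [ 0.4689 -0.0781  0.1166]
304 168 [127  57  46] [ 0.4665 -0.0801  0.1161]
307 184 [119  52  39] [ 0.4507 -0.0744  0.0632]
```

View pics/s6.png

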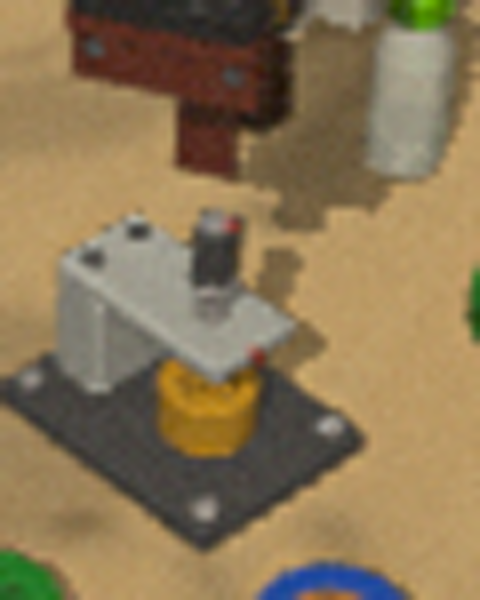

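The head's mark has turned past the arm's mark (crop (232,225) against (258,355)) and the head stands about 7 mm lower. The bolt has dropped. Now forward.

Call:
send_rows([
  {"travel":[0,0,-2],"turn":[0,0,0],"grip":0.4},
  {"travel":[0,0,-2.5],"turn":[0,0,0],"grip":0.4},
  {"travel":[0,0,-1.6],"turn":[0,0,0],"grip":0.4},
  {"travel":[0,0,0],"turn":[0,0,0],"grip":0.58},
  {"travel":[0,0,0],"turn":[0,0,0],"grip":0.58},
  {"travel":[0,0,0],"turn":[0,0,-0.1],"grip":0.58},
  {"travel":[0,0,0],"turn":[0,0,-0.15],"grip":0.58},
  {"travel":[0,0,0],"turn":[0,0,-0.15],"grip":0.58},
  {"travel":[0,0,0],"turn":[0,0,-0.15],"grip":0.58},
  {"travel":[0,0,0],"turn":[0,0,-0.15],"grip":0.58},
  {"travel":[0,0,0],"turn":[0,0,-0.15],"grip":0.58},
  {"travel":[0,0,0],"turn":[0,0,-0.15],"grip":0.58},
])

```text
t: 23.0
position: [0.4773, -0.0818, 0.0539]
ee_rot: [[-0.662, 0.749, 0.001], [0.749, 0.662, -0.001], [-0.001, 0.0, -1.0]]
ft_force: [-1.5, -1.3, -2.1]
width: 0.211
grasp_force: 0.9
```

```bash
python3 st.py
```

```text
23.0 [ 0.4773 -0.0818  0.0539] yaw_y 41.5 q [ 0.88  0.57 -1.06  2.02  0.63  0.92  0.21] F [-1.5 -1.3 -2.1] M [-0.18  0.02  0.04] w 18.6 g 0.9352442434465047
```

Call:
send_rows([
  {"travel":[0,0,0],"turn":[0,0,-0.15],"grip":0.58},
  {"travel":[0,0,0],"turn":[0,0,-0.15],"grip":0.58},
  {"travel":[0,0,0],"turn":[0,0,-0.15],"grip":0.58},
  {"travel":[0,0,0],"turn":[0,0,-0.15],"grip":0.58},
  {"travel":[0,0,-0.1],"turn":[0,0,-0.15],"grip":0.58},
  {"travel":[0,0,0],"turn":[0,0,-0.15],"grip":0.58},
  {"travel":[0,0,0],"turn":[0,0,-0.15],"grip":0.58},
  {"travel":[0,0,0],"turn":[0,0,-0.15],"grip":0.58},
  {"travel":[0,0,0],"turn":[0,0,-0.15],"grip":0.58},
  {"travel":[0,0,-0.1],"turn":[0,0,-0.15],"grip":0.58},
  {"travel":[0,0,0],"turn":[0,0,-0.15],"grip":0.58},
  {"travel":[0,0,0],"turn":[0,0,-0.15],"grip":0.58},
])

```text
t: 24.2
position: [0.477, -0.0813, 0.0517]
ee_rot: [[0.88, 0.475, 0.0], [0.475, -0.88, 0.0], [0.0, 0.0, -1.0]]
ft_force: [-1.1, 0.8, -1.8]
width: 0.208
grasp_force: 1.0
```

```bash
python3 st.py
```

```text
24.2 [ 0.477  -0.0813  0.0517] yaw_y -61.6 q [ 0.58  0.42 -0.63  2.04  0.34  0.79 -1.33] F [-1.1  0.8 -1.8] M [-0.05  0.22  0.02] w 18.3 g 0.9935936535475776
```

Call:
send_rows([
  {"travel":[0,0,0],"turn":[0,0,-0.15],"grip":0.58},
  {"travel":[0,0,0],"turn":[0,0,-0.15],"grip":0.58},
  {"travel":[0,0,0],"turn":[0,0,-0.15],"grip":0.58},
  {"travel":[0,0,0],"turn":[0,0,-0.15],"grip":0.58},
  {"travel":[0,0,-0.1],"turn":[0,0,-0.15],"grip":0.58},
  {"travel":[0,0,0],"turn":[0,0,-0.15],"grip":0.58},
  {"travel":[0,0,0],"turn":[0,0,-0.15],"grip":0.58},
  {"travel":[0,0,0],"turn":[0,0,-0.15],"grip":0.58},
  {"travel":[0,0,0],"turn":[0,0,0],"grip":0.58},
])

```text
t: 25.1
position: [0.477, -0.0814, 0.0507]
ee_rot: [[0.764, -0.645, 0.0], [-0.645, -0.764, -0.0], [0.0, -0.0, -1.0]]
ft_force: [-1.6, -0.7, -0.9]
width: 0.211
grasp_force: 0.6
```

```bash
python3 st.py
```

```text
25.1 [ 0.477  -0.0814  0.0507] yaw_y -130.1 q [ 0.35  0.37 -0.35  2.05  0.18  0.75 -2.38] F [-1.6 -0.7 -0.9] M [-0.07  0.3  -0.02] w 18.6 g 0.6330857158172876
```

Call:
send_rows([
  {"travel":[0,0,0],"turn":[0,0,0],"grip":0.3},
  {"travel":[0,0,0],"turn":[0,0,0],"grip":0.3},
  {"travel":[0,0,0],"turn":[0,0,0.15],"grip":0.3},
  {"travel":[0,0,0],"turn":[0,0,0.15],"grip":0.3},
  {"travel":[0,0,0],"turn":[0,0,0.15],"grip":0.3},
  {"travel":[0,0,0],"turn":[0,0,0.15],"grip":0.3},
  {"travel":[0,0,0],"turn":[0,0,0.15],"grip":0.3},
  {"travel":[0,0,0],"turn":[0,0,0.15],"grip":0.3},
  {"travel":[0,0,0],"turn":[0,0,0.15],"grip":0.3},
  {"travel":[0,0,0],"turn":[0,0,0.15],"grip":0.3},
  {"travel":[0,0,0],"turn":[0,0,0.15],"grip":0.3},
  {"travel":[0,0,0],"turn":[0,0,0.15],"grip":0.3},
])

```text
t: 26.3
position: [0.4774, -0.0817, 0.0504]
ee_rot: [[0.69, 0.724, 0.001], [0.724, -0.69, 0.0], [0.001, 0.0, -1.0]]
ft_force: [0.1, 0.3, -0.0]
width: 0.351
grasp_force: 0.0
```

Call:
send_rows([
  {"travel":[0,0,0],"turn":[0,0,0.15],"grip":0.3},
  {"travel":[0,0,0],"turn":[0,0,0.15],"grip":0.3},
  {"travel":[0,0,0],"turn":[0,0,0.15],"grip":0.3},
  {"travel":[0,0,0],"turn":[0,0,0.15],"grip":0.3},
  {"travel":[0,0,0],"turn":[0,0,0.15],"grip":0.3},
  {"travel":[0,0,0],"turn":[0,0,0.15],"grip":0.3},
  {"travel":[0,0,0],"turn":[0,0,0.15],"grip":0.3},
  {"travel":[0,0,0],"turn":[0,0,0.15],"grip":0.3},
  {"travel":[0,0,0],"turn":[0,0,0.15],"grip":0.3},
  {"travel":[0,0,0],"turn":[0,0,0.15],"grip":0.3},
  {"travel":[0,0,0],"turn":[0,0,0.15],"grip":0.3},
  {"travel":[0,0,0],"turn":[0,0,0.15],"grip":0.3},
])

```text
t: 27.5
position: [0.4775, -0.0819, 0.0505]
ee_rot: [[-0.861, 0.508, 0.001], [0.508, 0.861, 0.0], [-0.001, 0.001, -1.0]]
ft_force: [-0.5, -0.1, 0.4]
width: 0.35
grasp_force: 0.0
```

Call:
send_rows([
  {"travel":[0,0,0],"turn":[0,0,0],"grip":0.6},
  {"travel":[0,0,0],"turn":[0,0,0],"grip":0.8},
  {"travel":[0,0,0],"turn":[0,0,0],"grip":0.8},
  {"travel":[0,0,0],"turn":[0,0,0],"grip":0.8},
])

```text
t: 27.9
position: [0.4772, -0.0817, 0.0502]
ee_rot: [[-0.856, 0.516, 0.001], [0.516, 0.856, -0.0], [-0.001, 0.0, -1.0]]
ft_force: [0.4, 0.3, -0.7]
width: 0.18
grasp_force: 5.0
```

```bash
python3 st.py
```

```text
27.9 [ 0.4772 -0.0817  0.0502] yaw_y 58.9 q [ 0.92  0.61 -1.12  2.02  0.69  0.95  0.46] F [ 0.4  0.3 -0.7] M [ 0.09 -0.24  0.03] w 15.9 g 5.0001125782728195
```

Call:
send_rows([
  {"travel":[0,0,0],"turn":[0,0,0],"grip":0.58},
  {"travel":[0,0,0],"turn":[0,0,0],"grip":0.58},
  {"travel":[0,0,0],"turn":[0,0,-0.15],"grip":0.58},
  {"travel":[0,0,0],"turn":[0,0,-0.15],"grip":0.58},
  {"travel":[0,0,0],"turn":[0,0,-0.15],"grip":0.58},
  {"travel":[0,0,0],"turn":[0,0,-0.15],"grip":0.58},
  {"travel":[0,0,-0.1],"turn":[0,0,-0.15],"grip":0.58},
  {"travel":[0,0,0],"turn":[0,0,-0.15],"grip":0.58},
  {"travel":[0,0,0],"turn":[0,0,-0.15],"grip":0.58},
  {"travel":[0,0,0],"turn":[0,0,-0.15],"grip":0.58},
  {"travel":[0,0,0],"turn":[0,0,-0.15],"grip":0.58},
  {"travel":[0,0,-0.1],"turn":[0,0,-0.15],"grip":0.58},
])

```text
t: 29.1
position: [0.4767, -0.0817, 0.0481]
ee_rot: [[0.459, 0.889, -0.0], [0.889, -0.459, -0.0], [-0.0, -0.0, -1.0]]
ft_force: [-1.2, 0.1, 2.3]
width: 0.212
grasp_force: 1.5
```

Call:
send_rows([
  {"travel":[0,0,0],"turn":[0,0,-0.15],"grip":0.58},
  {"travel":[0,0,0],"turn":[0,0,-0.15],"grip":0.58},
  {"travel":[0,0,0],"turn":[0,0,-0.15],"grip":0.58},
  {"travel":[0,0,0],"turn":[0,0,-0.15],"grip":0.58},
  {"travel":[0,0,-0.1],"turn":[0,0,-0.15],"grip":0.58},
  {"travel":[0,0,0],"turn":[0,0,-0.15],"grip":0.58},
  {"travel":[0,0,0],"turn":[0,0,-0.15],"grip":0.58},
  {"travel":[0,0,0],"turn":[0,0,-0.15],"grip":0.58},
  {"travel":[0,0,0],"turn":[0,0,-0.15],"grip":0.58},
  {"travel":[0,0,0],"turn":[0,0,-0.15],"grip":0.58},
  {"travel":[0,0,0],"turn":[0,0,-0.15],"grip":0.58},
  {"travel":[0,0,0],"turn":[0,0,0],"grip":0.58},
])

```text
t: 30.3
position: [0.4767, -0.0814, 0.047]
ee_rot: [[0.852, -0.524, -0.0], [-0.524, -0.852, -0.0], [-0.0, 0.0, -1.0]]
ft_force: [0.2, 0.3, -0.6]
width: 0.209
grasp_force: 0.0
```

```bash
python3 st.py
```

```text
30.3 [ 0.4767 -0.0814  0.047 ] yaw_y -121.6 q [ 0.37  0.38 -0.37  2.05  0.2   0.74 -2.24] F [ 0.2  0.3 -0.6] M [0.07 0.1  0.03] w 18.4 g 0.02435699488330556
```

Call:
send_rows([
  {"travel":[0,0,0],"turn":[0,0,0],"grip":0.5},
  {"travel":[0,0,0],"turn":[0,0,0.08],"grip":0.4},
  {"travel":[0,0,0],"turn":[0,0,0.08],"grip":0.4},
  {"travel":[0,0,0],"turn":[0,0,0],"grip":0.5},
  {"travel":[0,0,0],"turn":[0,0,0],"grip":0.6},
  {"travel":[0,0,0],"turn":[0,0,0],"grip":0.85},
  {"travel":[0,0,0],"turn":[0,0,0],"grip":0.85},
  {"travel":[0,0,0],"turn":[0,0,0],"grip":0.85},
], grip_force=10)

```text
t: 31.1
position: [0.4771, -0.0817, 0.0471]
ee_rot: [[0.925, -0.38, 0.0], [-0.38, -0.925, -0.0], [0.0, -0.0, -1.0]]
ft_force: [0.7, 0.0, 0.2]
width: 0.183
grasp_force: 10.0
```

```bash
python3 st.py; python3 -c "
from h import *
p=optics.camera('scene')
g=p['pixels'].astype(int); m=(g[...,2]>g[...,0]+50)&(g[...,2]>g[...,1]+30); v,u=np.nonzero(m)
c=np.array([X for X in (dep(p,(a,b)) for a,b in zip(u,v) if p['z_map'][b,a]>0) if np.hypot(X[0]-.385,X[1])<.07])
print(len(c),np.percentile(c,[2,50,98],axis=0).round(3))"
```

```text
31.1 [ 0.4771 -0.0817  0.0471] yaw_y -112.3 q [ 0.4   0.39 -0.41  2.05  0.22  0.75 -2.1 ] F [0.7 0.  0.2] M [ 0.12 -0.08  0.02] w 16.1 g 9.999059289693832
205 [[ 0.353 -0.027  0.003]
 [ 0.377  0.014  0.017]
 [ 0.409  0.03   0.021]]
```

Turn is about 6.33 rad. One more depth check by feel: loosen, go 3 mm lower and regrip.

Call:
send_rows([
  {"travel":[0,0,0],"turn":[0,0,0],"grip":0.5},
  {"travel":[0,0,0],"turn":[0,0,0],"grip":0.5},
  {"travel":[0,0,-0.35],"turn":[0,0,0],"grip":0.5},
  {"travel":[0,0,0],"turn":[0,0,0],"grip":0.6},
  {"travel":[0,0,0],"turn":[0,0,0],"grip":0.85},
  {"travel":[0,0,0],"turn":[0,0,0],"grip":0.85},
  {"travel":[0,0,0],"turn":[0,0,0],"grip":0.85},
  {"travel":[0,0,0],"turn":[0,0,0],"grip":0.85},
], grip_force=10)

```text
t: 31.95
position: [0.4768, -0.0816, 0.0435]
ee_rot: [[0.925, -0.379, -0.0], [-0.379, -0.925, 0.0], [-0.0, -0.0, -1.0]]
ft_force: [-0.1, 1.5, 0.3]
width: 0.182
grasp_force: 10.5
```

```bash
python3 st.py
```

```text
31.95 [ 0.4768 -0.0816  0.0435] yaw_y -112.3 q [ 0.4   0.39 -0.41  2.05  0.22  0.74 -2.1 ] F [-0.1  1.5  0.3] M [ 0.36  0.03 -0.09] w 16.0 g 10.46014979481697
```

```bash
python3 -c "
from cell import job; print(job.sign_off())"
```

```text
the job is handed in; nothing more can be done
None
```

I handed the job in; sign-off returned no verdict, so a pass isn't confirmed. The blue roll lies flat on the bare table beside the fixture. By my measurements the bolt dropped, then went forward to about 6.3 rad and at least 14.6 mm deep, and the gripper still holds its head at 10 N. After the forward turn I loosened the fingers twice to square up and check depth, then regripped.

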